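Line up the pantry tins by height

ROBOT

A 7-joint arm with a two-finger parallel gripper is mounted at the origin on the work surface. World frame = base frame: x ahead of the robot, y to its left, z up, the work surface at z = 0. Lengths are in m, angles in rad, forces in N, time in s.
With the tool pointing down it reaches from about 0.425 to 0.925 m from the base axis. Payload 6.8 kg.
Tool frame: the origin (TCP) lies midway between the tips of the shut fingers; the grasp point (between the pads) lies 19 mm behind it; z points along the fingers, y is the line along which they close (so a half turn about z gives the same grasp; the last joint's range is limited). The gripper opens to 85 mm and grips with 20 to 120 N. Pads are 22 mm wide; open, the fingers measure 114 mm over their backs; the gripper's body (76 mm by 85 mm) begins 54 mm behind the grasp point. The pads swing forward as they close: fully open they stand 13 mm farther back than shut.
Start: joints at [1.086, 0.477, 0.022, 1.555, -0.011, 1.109, -0.083], TCP at [0.248, -0.628, 0.231] pointing down, gripper open.
Joint ranges: [-2.96, 2.96], [-0.34, 2.1], [-1.41, 1.46], [0.24, 2.44], [-1.37, 4.51], [0.17, 1.92], [-2.96, 2.96]. Speed limits (rad/s): [2.39, 2.39, 3.14, 3.14, 3.14, 3.14, 3.14].

INTERFACE

Orientations are given as a rotation vector (axis times angle).
In Python, from bench import r gives the robot as it stands. The module is installed in compiled form; this text tells all that it offers.
- The arm moves only by the tool apply_moves, never from a script. Its argument "rows" is a list of rows, each a list of 6 numbers: the shift along the tool's x, y, z scaled (see below), then the turn, a rotation vector about the tool's x, y, z scaled (see below). A call has 1 to 5 rows; each row is the pose to reach, as a shift and turn from the pose commanded when the call began, along the tool's axes at that moment; what a row does not reach only later rows make up. The controller multiplies each number of a shift by 0.25 m and each number of a turn by 90 degrees. A row lasts 1/8 s, in which the tool goes at most 62.5 mm and 10.7 degrees, less where a joint would pass 70% of its speed; a pose out of reach is approached as far as the arm can. A call with a number of a shift or a turn outside -1 to 1 is refused whole. A call with a gripper value outside its range is refused whole. "claw" is the opening, from 0 (shut) to 1 (fully open), set as the call begins (left out, the last holds). The fingers move at their own pace and stop on an object; "newtons" is the grip in N (left out, the last holds). Time passes only in rows, so rows that repeat a pose let the fingers close. It gives the time, the measured TCP pose, the force, the opening and the grip force at its end, in the units of the state.
- r.get_obs(): the state, without advancing time (a new reading comes with each control period).
- r.grab_frame(name): name is "scene" or "side" or "wrist"; returns a dict with "pixels" (420x560x3 uint8, red, green, blue), "intrinsics" (3x3 intrinsics, pixels), "eye" and "attitude" of the camera in the world. Camera axes: x right, y up, looking along -z (the intrinsics and any distortion apply to the point x, -y, -z); pixel columns grow to the right and rows downward; lengths in m; the calibration is good to about 2 mm. A picture is of the moment at which its call begins. There is no depth.
- r.hand_in(): hands the job in; it is judged then, once.
Trained networks look in a picture, given as the dict that the camera call returned (one of the last four; its "shot" number tells which), for a name from the list of things; names that differ only in an ending like _2 or _b are one class to them, and where a whole thing is asked for, a point or a joint stands for the part that bears it (a point fixed in the world has none). Each returns a list of dicts, best first, with "conf" (0 to 1); they miss things now and then, are a little off and sometimes report something else, mostly with a low value. They report only what shows in the picture. A call takes as long as a camera call.
- r.search_frame(picture, thing): "rect" ([left, top, width, height] in pixels, round what is visible of it).
- r.outline_of(picture, thing): "pixels" (420x560 bool, what is visible of it) and "rect" ([left, top, width, height] in pixels, round what is visible of it).
- r.landmark_of(picture, thing): "point" ([column, row] in pixels: a listed point, or the origin of a listed thing).
The state is a dict: "clock": time; "joints": joint angles; "qvel": joint speeds; "tau": joint torques, N m; "tcp_pos": TCP position; "orientation": TCP orientation; "contact_force": force on the tool from outside, world axes, zero at the start; "moment": the same for the moment, N m; "grip_width": finger opening in m; "gripper_force": force on a finger pad.
Only numpy, scipy, OpenCV 4.12 (cv2) and the standard library are available. Lean on these libraries where they do the work, as an engineer would, in place of code of your own. Each camera call takes 0.05 s, during which the arm holds its last target. There are 200 camera calls.

TASK

Line up the four enamelled storage tins in order of height on the tray, each standing upright in the middle of its own cork mat: the tallest on the mat next to the big white flour crock, then down in height to the shortest on the mat next to the little honey jar. Set the tins down rather than dropping them, do not knock any over, and leave the crock and the honey jar where they are.

Things in the scene. Friction and masses are not known exactly. Their poses are not given: they have to be found in the camera images.
- tin_blue: Blue enamelled storage tin with its lid fixed on, the tallest of the four: plain round cylinder 60 mm in diameter and 136 mm high, with a small wooden knob (20 mm across, 12 mm high) on top of that. About 0.15 to 0.4 kg. Stands loose on the counter at the start. Origin: centre of its underside; z up its axis; yaw means nothing.
- tin_green: Green enamelled storage tin with its lid fixed on, the second tallest of the four: plain round cylinder 60 mm in diameter and 114 mm high, with a small wooden knob (20 mm across, 12 mm high) on top of that. About 0.15 to 0.4 kg. Stands loose on the counter at the start. Origin: centre of its underside; z up its axis; yaw means nothing.
- tin_yellow: Yellow enamelled storage tin with its lid fixed on, the third tallest of the four: plain round cylinder 60 mm in diameter and 92 mm high, with a small wooden knob (20 mm across, 12 mm high) on top of that. About 0.15 to 0.4 kg. Stands loose on the counter at the start. Origin: centre of its underside; z up its axis; yaw means nothing.
- tin_red: Red enamelled storage tin with its lid fixed on, the shortest of the four: plain round cylinder 60 mm in diameter and 70 mm high, with a small wooden knob (20 mm across, 12 mm high) on top of that. About 0.15 to 0.4 kg. Stands loose on the counter at the start. Origin: centre of its underside; z up its axis; yaw means nothing.
- mat_a: Cork mat, round, 72 mm across, 4 mm thick, the leftmost seen from the robot (largest y), fixed in a dark wooden tray (356 x 100 mm, rim 20 mm high), which lies somewhat turned. The four mats are in a straight row, 84 mm apart between centres. Origin: centre of its underside, 12 mm above the counter (the cork's top: 16 mm). y: along the row to the leftmost mat; x: across the row, away from the robot.
- mat_b: Cork mat, round, 72 mm across, 4 mm thick, second from the left seen from the robot, fixed in a dark wooden tray (356 x 100 mm, rim 20 mm high), which lies somewhat turned. The four mats are in a straight row, 84 mm apart between centres. Origin: centre of its underside, 12 mm above the counter (the cork's top: 16 mm). y: along the row to the leftmost mat; x: across the row, away from the robot.
- mat_c: Cork mat, round, 72 mm across, 4 mm thick, third from the left seen from the robot, fixed in a dark wooden tray (356 x 100 mm, rim 20 mm high), which lies somewhat turned. The four mats are in a straight row, 84 mm apart between centres. Origin: centre of its underside, 12 mm above the counter (the cork's top: 16 mm). y: along the row to the leftmost mat; x: across the row, away from the robot.
- mat_d: Cork mat, round, 72 mm across, 4 mm thick, the rightmost seen from the robot (smallest y), fixed in a dark wooden tray (356 x 100 mm, rim 20 mm high), which lies somewhat turned. The four mats are in a straight row, 84 mm apart between centres. Origin: centre of its underside, 12 mm above the counter (the cork's top: 16 mm). y: along the row to the leftmost mat; x: across the row, away from the robot.
- flour_crock: Large white flour crock with a flat wooden lid and knob, 110 mm in diameter, 175 mm high with the knob, about 1.8 kg, standing loose on the counter in line with the row, beyond one end of the tray: 139 mm from the centre of the mat at that end. Which end differs from time to time. Not to be moved. Origin: centre of its underside.
- honey_jar: Small amber glass honey jar with a white lid, 54 mm in diameter, 53 mm high, about 0.25 kg, standing loose on the counter in line with the row, beyond the other end of the tray: 139 mm from the centre of the mat at that end. Not to be moved. Origin: centre of its underside.

How it is judged:
At the end, for the whole second after the job is handed in: Counted from the mat next to the flour crock, the blue, green, yellow and red tin stand each on its mat: centre within 12 mm of the mat's centre, underside on the cork (within 3 mm), upright within 0.06 rad, released and at rest; the crock and the honey jar within 20 mm of where they stood (((y of flour_crock in the frame of mat_b above 0.1 m and horizontal distance between tin_blue and mat_a below 0.012 m and z of tin_blue in the frame of mat_a between 0.001 and 0.007 m and horizontal distance between tin_green and mat_b below 0.012 m and z of tin_green in the frame of mat_b between 0.001 and 0.007 m and horizontal distance between tin_yellow and mat_c below 0.012 m and z of tin_yellow in the frame of mat_c between 0.001 and 0.007 m and horizontal distance between tin_red and mat_d below 0.012 m and z of tin_red in the frame of mat_d between 0.001 and 0.007 m) or (y of flour_crock in the frame of mat_b below -0.1 m and horizontal distance between tin_blue and mat_d below 0.012 m and z of tin_blue in the frame of mat_d between 0.001 and 0.007 m and horizontal distance between tin_green and mat_c below 0.012 m and z of tin_green in the frame of mat_c between 0.001 and 0.007 m and horizontal distance between tin_yellow and mat_b below 0.012 m and z of tin_yellow in the frame of mat_b between 0.001 and 0.007 m and horizontal distance between tin_red and mat_a below 0.012 m and z of tin_red in the frame of mat_a between 0.001 and 0.007 m)) and angle between each of tin_blue, tin_green, tin_yellow, tin_red's own z axis and vertical below 0.06 rad and linear speed of each of tin_blue, tin_green, tin_yellow, tin_red below 0.02 m/s and distance of each of flour_crock, honey_jar from where it was at the start of the episode below 0.02 m); the robot touches nothing.
It fails at once if a tin is knocked over (leans more than 0.6 rad) (angle between any of tin_blue, tin_green, tin_yellow, tin_red's own z axis and vertical above 0.6 rad).
It fails at once if a tin is dropped or thrown (moves faster than 0.7 m/s, a fall of about 25 mm, while the fingers do not hold it) ((linear speed of tin_blue above 0.7 m/s and contact force between the fingers and tin_blue below 0.1 N) or (linear speed of tin_green above 0.7 m/s and contact force between the fingers and tin_green below 0.1 N) or (linear speed of tin_yellow above 0.7 m/s and contact force between the fingers and tin_yellow below 0.1 N) or (linear speed of tin_red above 0.7 m/s and contact force between the fingers and tin_red below 0.1 N)).
It fails at once if the flour crock or the honey jar is pushed more than 20 mm or tipped (distance of any of flour_crock, honey_jar from where it was at the start of the episode above 0.02 m or angle between any of flour_crock, honey_jar's own z axis and vertical above 0.3 rad).
It also fails if it takes over 112 s, if anything falls off the work surface, if the arm or the gripper's body presses on something with over 40 N, if the wrist force passes 120 N, or if a joint passes its speed limit or range.

## Working session

There is one attempt and no reset: what is moved stays moved. The work goes in short steps, Python scripts to look and compute and a tool call to move; the robot and the scene stay as the last step left them, time stands still between calls to the robot, and variables do not carry over. Pictures are saved under pics/ and viewed, at most 14 in all, crops included, and the job is handed in when it is done.

Besides the shell and the picture viewer there is one more tool, called after ">>>" in YAML: its name, and indented under it one key for each argument. apply_moves: Moves the arm, as the interface text tells. Its arguments: {"type":"object","properties":{"rows":{"type":"array","items":{"type":"array","items":{"type":"number"}}},"claw":{"type":"number"},"newtons":{"type":"number"}},"required":["rows"]}

```bash
mkdir -p pics; python3 - <<'E'
from bench import r
import cv2
o=r.get_obs(); print({k:(v if not hasattr(v,'round') else v) for k,v in o.items()})
for n in ["scene","side"]:
    f=r.grab_frame(n); cv2.imwrite(f"pics/{n}0.png",f["pixels"][:,:,::-1]); print(n,f["intrinsics"],f["eye"],f["attitude"],[k for k in f])
    for t in ["tin_blue","tin_green","tin_yellow","tin_red","mat_a","flour_crock","honey_jar"]:
        print(t,[(d["rect"],round(d["conf"],2)) for d in r.search_frame(f,t)][:5],[(d["point"],round(d["conf"],2)) for d in r.landmark_of(f,t)][:5])
E
```

```text
{'clock': 0.0, 'joints': array([ 1.08592574,  0.47781427,  0.02237425,  1.55646425, -0.01149484,
        1.1092802 , -0.0831064 ]), 'qvel': array([ 1.16855501e-03,  1.62985736e-03, -2.21818492e-03,  9.30271584e-05,
        6.68515406e-07, -9.02106413e-04, -5.87835793e-04]), 'tau': array([ 8.82837267e-04, -5.96444857e+01,  1.60811618e+00, -2.81190079e+01,
        1.25311731e-02,  9.30764334e-03, -3.01572220e-05]), 'tcp_pos': array([ 0.24809196, -0.62711656,  0.23031148]), 'orientation': array([-3.08427767e+00, -5.87983722e-01,  7.81279687e-04]), 'contact_force': array([ 0.1677691 , -0.23850654,  0.4206585 ]), 'moment': array([ 0.03367297, -0.05189067, -0.01914494]), 'gripper_force': 0.0, 'grip_width': 0.08541490415315574}
scene [[405.81228925   0.         284.65103626]
 [  0.         405.81228925 206.60495356]
 [  0.           0.           1.        ]] [1.09339267 0.40751568 0.74648034] [0.41405258 0.81752613 2.07643534] ['pixels', 'intrinsics', 'eye', 'attitude', 'shot']
tin_blue [([193.5, 94.4, 28.9, 51.6], 0.72)] [([214.5, 142.3], 0.88), ([230.6, 223.4], 0.25)]
tin_green [([255.2, 
[... 898 characters left out ...]
', 'eye', 'attitude', 'shot']
tin_blue [([365.1, 111.8, 28.0, 62.2], 0.67)] [([375.9, 165.9], 0.65)]
tin_green [([344.7, 157.0, 32.3, 56.0], 0.8), ([207.4, 224.9, 34.4, 19.3], 0.27)] [([356.9, 204.9], 0.61)]
tin_yellow [([295.0, 215.9, 29.4, 57.7], 0.88), ([238.9, 184.1, 28.7, 19.7], 0.53)] [([308.5, 261.5], 0.62)]
tin_red [] [([223.2, 234.9], 0.37)]
mat_a [([227.5, 205.3, 24.5, 16.7], 0.96), ([237.9, 186.4, 31.3, 18.8], 0.91), ([210.0, 222.5, 32.2, 21.0], 0.78), ([186.1, 247.5, 34.4, 27.3], 0.77)] [([239.8, 215.0], 0.97), ([224.9, 236.1], 0.93), ([205.0, 259.8], 0.73)]
flour_crock [([255.7, 105.0, 41.6, 74.5], 0.95)] []
honey_jar [([156.7, 280.6, 26.3, 40.3], 0.71)] [([170.4, 312.2], 0.76)]
```

```bash
cat > h.py <<'E'
import numpy as np
from scipy.spatial.transform import Rotation as R
from scipy.optimize import least_squares
def ray(f,px):
    K=f["intrinsics"]; d=np.array([(px[0]-K[0,2])/K[0,0],-(px[1]-K[1,2])/K[1,1],-1])
    return R.from_rotvec(f["attitude"]).apply(d)
def hit(f,px,z):
    d=ray(f,px); e=np.array(f["eye"]); return e+d*(z-e[2])/d[2]
def proj(f,P):
    K=f["intrinsics"]; c=R.from_rotvec(f["attitude"]).inv().apply(np.asarray(P)-f["eye"])
    return np.c_[K[0,2]-K[0,0]*c[:,0]/c[:,2], K[1,2]+K[1,1]*c[:,1]/c[:,2]]
def cylfit(f,rect,h,rad,xy0,knob=True,z0=0):
    a=np.linspace(0,2*np.pi,60); cs=np.c_[np.cos(a),np.sin(a)]
    def box(xy):
        P=[np.c_[xy+rad*cs,np.full(60,z)] for z in (z0,z0+h)]
        if knob: P.append(np.c_[xy+.01*cs,np.full(60,z0+h+.012)])
        p=proj(f,np.vstack(P)); lo,hi=p.min(0),p.max(0); return np.r_[lo,hi]
    b=np.r_[rect[:2],np.add(rect[:2],rect[2:])]
    s=least_squares(lambda v:box(v)-b,xy0,loss="soft_l1"); return s.x,(box(s.x)-b).round(1)
E
python3 - <<'E'
from bench import r
from h import *
H=dict(tin_blue=.136,tin_green=.114,tin_yellow=.092,tin_red=.07)
for n in ["scene","side"]:
    f=r.grab_frame(n)
    for t,h in H.items():
        for d in r.outline_of(f,t)[:2]:
            y,x=np.nonzero(d["pixels"]); rect=[x.min(),y.min(),np.ptp(x)+1,np.ptp(y)+1]
            x0=hit(f,[rect[0]+rect[2]/2,rect[1]+rect[3]/2],h/2)[:2]
            print(n,t,round(d["conf"],2),rect,*cylfit(f,rect,h,.03,x0))
    for d in r.search_frame(f,"mat_a")[:5]:
        q=d["rect"]; print("mat",hit(f,[q[0]+q[2]/2,q[1]+q[3]/2],.015)[:2],d["conf"])
    for t,h,ra in (("flour_crock",.175,.055),("honey_jar",.053,.027)):
        q=r.search_frame(f,t)[0]["rect"]; x0=hit(f,[q[0]+q[2]/2,q[1]+q[3]/2],h/2)[:2]
        print(t,cylfit(f,q,h,ra,x0,False))
E
```

```text
scene tin_blue 0.67 [np.int64(197), np.int64(96), np.int64(27), np.int64(52)] [ 0.44348447 -0.3242454 ] [-0.4 -0.3  0.4  0.3]
scene tin_blue 0.47 [np.int64(244), np.int64(227), np.int64(32), np.int64(25)] [0.66263254 0.0281375 ] [  0.7 -32.   -0.9   4.3]
scene tin_green 0.93 [np.int64(254), np.int64(125), np.int64(25), np.int64(48)] [ 0.43473393 -0.13190621] [ 0.5  0.1 -0.6 -0.1]
scene tin_yellow 0.61 [np.int64(322), np.int64(172), np.int64(28), np.int64(44)] [0.46167076 0.09874504] [-0.1 -0.1  0.1  0.1]
scene tin_red 0.63 [np.int64(433), np.int64(219), np.int64(35), np.int64(40)] [0.42260479 0.37265638] [-1.3 -0.4  1.1  0.3]
scene tin_red 0.25 [np.int64(254), np.int64(125), np.int64(24), np.int64(46)] [ 0.42385292 -0.14365255] [ 0.6 10.1 -0.6 -1.9]
mat [0.65072204 0.10018712] 0.93
mat [0.65976967 0.02041483] 0.79
mat [0.65153814 0.18849021] 0.71
mat [ 0.66194731 -0.06171964] 0.67
flour_crock (array([ 0.66919453, -0.20336297]), array([-1.3, -6.9,  2.2,  1.1]))
honey_jar (array([0.64499409, 0.32141985]), array([-6. , -1.1,  2.6,  0.8]))
side tin_blue 0.76 [np.int64(365), np.int64(113)
[... 170 characters left out ...]
-0.13373805] [-0.2 -0.5  0.2  0.4]
side tin_yellow 0.56 [np.int64(294), np.int64(217), np.int64(31), np.int64(54)] [0.45833976 0.09544715] [-0.1 -0.7  0.1  0.5]
side tin_red 0.67 [np.int64(247), np.int64(327), np.int64(38), np.int64(58)] [0.41974724 0.37188187] [-0.4 -0.7  0.5  0.6]
side tin_red 0.22 [np.int64(365), np.int64(113), np.int64(29), np.int64(60)] [ 0.43565304 -0.33302485] [ 1.5 22.6 -1.3 -1.6]
mat [0.64503857 0.19227867] 0.82
mat [0.65052603 0.09936848] 0.79
mat [ 0.66201628 -0.05931712] 0.64
mat [0.65917705 0.0219689 ] 0.56
flour_crock (array([ 0.66777414, -0.20366644]), array([-0.3, -7.1,  0.3,  1. ]))
honey_jar (array([0.63904378, 0.31784345]), array([-1.3, -4.6,  1.4,  1.5]))
```

View pics/scene0.png

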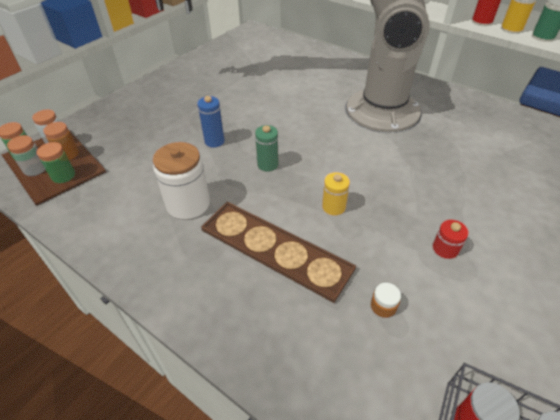

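View pics/side0.png

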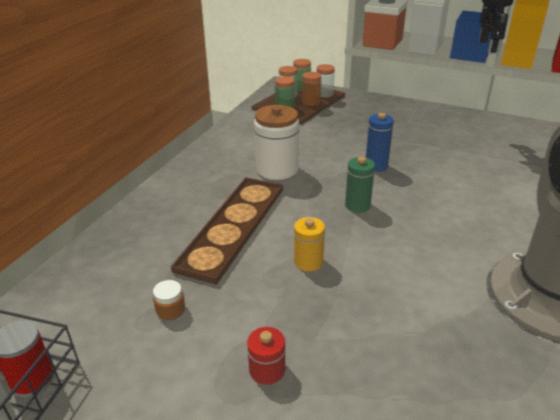

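The mats show in the scene view at about (231,223), (260,239), (291,255) and (325,272). The crock is at (183,180), next to mat_d, and the honey jar at (386,300), next to mat_a. So blue goes on d, green on c, yellow on b and red on a. I'll place red first, gripping across the row with tool y along the tray's x.

```bash
cat >> h.py <<'E'
PHI=np.arctan2(.0265,.523)   # tray yaw
def goalR(sign=1,phi=PHI):
    x=np.array([np.cos(phi),np.sin(phi),0])*sign; z=np.array([0,0,-1.]); return R.from_matrix(np.c_[np.cross(x,z),x,z])
def rowto(o,p,G=None):
    C=R.from_rotvec(o["orientation"]); d=C.inv().apply(np.array(p)-o["tcp_pos"])/.25
    t=np.zeros(3) if G is None else (C.inv()*G).as_rotvec()/(np.pi/2)
    return np.r_[d,t].round(3)
E
python3 - <<'E'
from bench import r
from h import *
o=r.get_obs(); print(R.from_rotvec(o["orientation"]).as_matrix().round(3))
for s in (1,-1): print(rowto(o,[.42,-.45,.32],goalR(s)))
E
```

```text
[[ 0.93   0.368  0.   ]
 [ 0.368 -0.93  -0.   ]
 [ 0.     0.    -1.   ]]
[ 0.9   -0.408 -0.355  0.     0.    -0.792]
[ 0.9   -0.408 -0.355  0.    -0.     1.208]
```

>>> apply_moves:
  rows:
    - [0.225,-0.1,-0.36,0,0,-0.11]
    - [0.45,-0.2,-0.36,0,0,-0.22]
    - [0.675,-0.3,-0.36,0,0,-0.33]
    - [0.9,-0.41,-0.36,0,0,-0.44]
    - [0.9,-0.41,-0.36,0,0,-0.55]

```text
clock: 2.92
tcp_pos: [0.4231, -0.4459, 0.3221]
orientation: [2.546, 1.84, 0.003]
contact_force: [-0.7, -0.6, -0.5]
grip_width: 0.0853
gripper_force: 0.0
```

```bash
python3 - <<'E'
from bench import r
from h import *
o=r.get_obs(); print(o["clock"],o["tcp_pos"],o["joints"].round(2)); print(rowto(o,[.58,-.27,.35],goalR()))
E
```

```text
2.925 [ 0.42314731 -0.44589244  0.32205743] [ 0.89  0.32 -0.23  1.58  0.07  1.25  0.33]
[ 0.865  0.375 -0.11   0.001 -0.    -0.235]
```

>>> apply_moves:
  rows:
    - [0.2,0.09,-0.11,0,0,-0.1]
    - [0.4,0.18,-0.11,0,0,-0.2]
    - [0.6,0.27,-0.11,0,0,-0.235]
    - [0.86,0.37,-0.11,0,0,-0.235]
    - [0.86,0.37,-0.11,0,0,-0.235]

```text
clock: 3.55
tcp_pos: [0.5802, -0.2699, 0.3488]
orientation: [-2.167, -2.273, -0.005]
contact_force: [-0.2, -0.1, -0.7]
grip_width: 0.0855
gripper_force: 0.0
```

```bash
python3 - <<'E'
from bench import r
from h import *
o=r.get_obs(); print(o["clock"],o["tcp_pos"]); print(rowto(o,[.64,-.03,.35],goalR()))
E
```

```text
3.55 [ 0.5802399  -0.2698885   0.34880591]
[ 0.947  0.285 -0.001  0.001 -0.002 -0.002]
```

>>> apply_moves:
  rows:
    - [0.25,0.07,0,0,0,0]
    - [0.5,0.14,0,0,0,0]
    - [0.75,0.21,0,0,0,0]
    - [0.97,0.24,0,0,0,0]

```text
clock: 4.05
tcp_pos: [0.6278, -0.0308, 0.3488]
orientation: [2.179, 2.262, -0.0]
contact_force: [-0.4, -0.9, 0.0]
grip_width: 0.0852
gripper_force: 0.0
```

>>> apply_moves:
  rows:
    - [0.25,-0.03,0,0,0,0]
    - [0.4,-0.05,0,0,0,0]
    - [0.4,-0.05,0,0,0,0]

```text
clock: 4.42
tcp_pos: [0.6102, 0.0717, 0.3492]
orientation: [-2.17, -2.271, -0.002]
contact_force: [-0.2, -0.6, 0.3]
grip_width: 0.0854
gripper_force: 0.0
```

```bash
python3 - <<'E'
from bench import r
from h import *
import cv2
o=r.get_obs(); print(o["clock"],o["tcp_pos"],o["joints"].round(2))
f=r.grab_frame("wrist"); cv2.imwrite("pics/w1.png",f["pixels"][:,:,::-1]); print(f["eye"],f["attitude"])
for d in r.search_frame(f,"mat_a")[:5]:
    q=d["rect"]; print("mat",d["conf"],q,hit(f,[q[0]+q[2]/2,q[1]+q[3]/2],.016)[:2])
print(rowto(o,[.42,.372,.30],goalR()))
E
```

```text
4.425 [0.61018698 0.07168552 0.34920005] [ 0.17  0.34 -0.51  1.53  0.17  1.32 -0.31]
[0.6055343  0.1459285  0.49322164] [-0.29621258 -0.00680615  0.04525157]
mat 0.9 [279.2, 176.8, 49.2, 43.7] [0.65459748 0.01645516]
mat 0.82 [280.2, 230.7, 45.1, 38.2] [ 0.65886021 -0.0667017 ]
mat 0.78 [279.4, 113.2, 52.2, 51.3] [0.65076334 0.10434342]
mat 0.74 [280.3, 51.2, 50.8, 56.4] [0.64531864 0.18302621]
[ 1.234e+00 -7.060e-01  1.980e-01  0.000e+00 -1.000e-03 -3.000e-03]
```

View pics/w1.png

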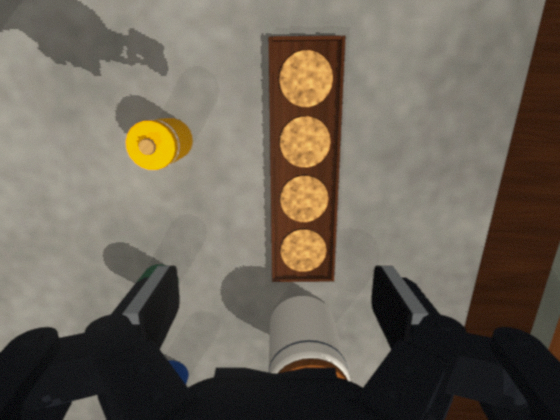

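The wrist view shows all four mats in column, at about (305,78), (304,141), (304,198) and (302,250). Next is red.

>>> apply_moves:
  rows:
    - [0.2,-0.15,0.1,0,0,0]
    - [0.4,-0.3,0.2,0,0,0]
    - [0.6,-0.45,0.2,0,0,0]
    - [0.8,-0.58,0.2,0,0,0]
    - [0.98,-0.706,0.3,0,0,0]

```text
clock: 5.15
tcp_pos: [0.4283, 0.3035, 0.2765]
orientation: [2.181, 2.259, 0.006]
contact_force: [1.2, -0.0, -0.2]
grip_width: 0.0858
gripper_force: 0.0
```

>>> apply_moves:
  rows:
    - [0.2,0,0.1,0,0,0]
    - [0.254,0,0.3,0,0,0]
    - [0.254,0,0.3,0,0,0]

```text
clock: 5.52
tcp_pos: [0.4241, 0.3639, 0.1967]
orientation: [-2.178, -2.263, 0.012]
contact_force: [0.2, -0.2, 0.9]
grip_width: 0.0854
gripper_force: 0.0
```

```bash
cat > look.py <<'E'
import sys
from bench import r
from h import *
t,h,x,y=sys.argv[1],*map(float,sys.argv[2:5])
o=r.get_obs(); print(o["clock"],o["tcp_pos"],o["joints"].round(2))
f=r.grab_frame("wrist")
for d in r.outline_of(f,t)[:1]:
    b=d["pixels"]; yy,xx=np.nonzero(b); rect=[xx.min(),yy.min(),np.ptp(xx)+1,np.ptp(yy)+1]
    s,e=cylfit(f,rect,h,.03,[x,y]); print(round(d["conf"],2),rect,s,e)
    print("grasp row from here", rowto(o,[s[0],s[1],h-.047],goalR()), "by prior",rowto(o,[x,y,h-.047],goalR()))
E
python3 look.py tin_red .07 .421 .372
```

```text
5.525 [0.42413224 0.36393463 0.19667159] [-0.3   0.4  -0.65  1.83  0.28  1.01 -1.04]
0.55 [np.int64(238), np.int64(145), np.int64(70), np.int64(79)] [0.4201424  0.36975068] [-0.6 -0.1  0.6  0.1]
grasp row from here [ 0.027 -0.011  0.695 -0.004  0.003 -0.008] by prior [ 0.036 -0.007  0.695 -0.004  0.003 -0.008]
```

>>> apply_moves:
  rows:
    - [0.03,-0.01,0.15,0,0,0]
    - [0.03,-0.01,0.33,0,0,0]
    - [0.03,-0.01,0.5,0,0,0]
    - [0.03,-0.01,0.64,0,0,0]
    - [0.03,-0.01,0.69,0,0,0]
  claw: 1

```text
clock: 6.25
tcp_pos: [0.4237, 0.3726, 0.0278]
orientation: [2.18, 2.26, 0.0]
contact_force: [-0.5, -0.4, 0.4]
grip_width: 0.0855
gripper_force: 0.0
```

>>> apply_moves:
  rows:
    - [0,0,0,0,0,0]
    - [0,0,0,0,0,0]
    - [0,0,0,0,0,0]
    - [0,0,0,0,0,0]
    - [0,0,0,0,0,0]
  claw: 0.55
  newtons: 30

```text
clock: 6.88
tcp_pos: [0.4231, 0.3748, 0.0297]
orientation: [2.178, 2.263, 0.005]
contact_force: [-0.4, -0.8, 6.7]
grip_width: 0.0589
gripper_force: 33.5
```

>>> apply_moves:
  rows:
    - [0,0,-0.1,0,0,0]
    - [0,0,-0.25,0,0,0]
    - [0,0,-0.4,0,0,0]
    - [0,0,-0.4,0,0,0]
  claw: 0.4

```text
clock: 7.38
tcp_pos: [0.4236, 0.3758, 0.1314]
orientation: [2.177, 2.263, 0.011]
contact_force: [0.3, -0.1, -3.3]
grip_width: 0.0593
gripper_force: 33.6
```

```bash
cat > mats.py <<'E'
import sys
from bench import r
from h import *
M=dict(d=(.6602,-.0658),c=(.6557,.0181),b=(.6513,.1019),a=(.6468,.1858))
o=r.get_obs(); print(o["clock"],o["tcp_pos"],o["grip_width"],o["gripper_force"],o["contact_force"].round(1))
m=M[sys.argv[1]]; print(rowto(o,[*m,float(sys.argv[2])],goalR()))
E
python3 mats.py a .15
```

```text
7.375 [0.42361196 0.3757763  0.13136948] 0.059313960496558196 33.5918204535119 [ 0.3 -0.1 -3.3]
[-0.794  0.863 -0.073  0.004 -0.003 -0.008]
```

>>> apply_moves:
  rows:
    - [-0.16,0.17,-0.07,0,0,0]
    - [-0.32,0.34,-0.07,0,0,0]
    - [-0.48,0.51,-0.07,0,0,0]
    - [-0.64,0.69,-0.07,0,0,0]
    - [-0.78,0.86,-0.07,0,0,0]

```text
clock: 8.0
tcp_pos: [0.6455, 0.185, 0.1442]
orientation: [2.179, 2.263, -0.002]
contact_force: [-0.3, 1.8, -1.1]
grip_width: 0.0587
gripper_force: 33.7
```

>>> apply_moves:
  rows:
    - [0,0,0,0,0,0]
    - [0,0,0,0,0,0]

```text
clock: 8.25
tcp_pos: [0.6434, 0.1876, 0.1441]
orientation: [-2.177, -2.263, 0.002]
contact_force: [-0.1, 0.2, -1.1]
grip_width: 0.059
gripper_force: 33.8
```

```bash
cat > held.py <<'E'
import sys,cv2
from bench import r
from h import *
from mats import M
t,h,z0=sys.argv[3],float(sys.argv[4]),float(sys.argv[5]) # z0: tcp height above tin base
f=r.grab_frame("wrist"); cv2.imwrite(f"pics/held_{t}.png",f["pixels"][:,:,::-1])
p=r.get_obs()["tcp_pos"]
for d in r.outline_of(f,t)[:1]:
    yy,xx=np.nonzero(d["pixels"]); rect=[xx.min(),yy.min(),np.ptp(xx)+1,np.ptp(yy)+1]
    s,e=cylfit(f,rect,h,.03,p[:2],z0=p[2]-z0); print("tin",round(d["conf"],2),rect,s,e,"minus tcp",s-p[:2])
for d in r.landmark_of(f,t)[:1]: print("landmark",d["point"],hit(f,d["point"],p[2]-z0)[:2],d["conf"])
for d in r.search_frame(f,"mat_a")[:5]:
    q=d["rect"]; print("mat",round(d["conf"],2),q,hit(f,[q[0]+q[2]/2,q[1]+q[3]/2],.016)[:2])
E
python3 held.py a .15 tin_red .07 .0297
```

```text
8.25 [0.64341984 0.18759395 0.14410469] 0.058964666843252224 33.78031159387319 [-0.1  0.2 -1.1]
[-0.008  0.013 -0.024 -0.001 -0.    -0.007]
tin 0.82 [np.int64(195), np.int64(202), np.int64(161), np.int64(171)] [0.64254196 0.18400965] [-1.3 -3.2  1.3 19.9] minus tcp [-0.00040506 -0.00463127]
landmark [279.4, 253.9] [0.64485155 0.18136   ] 0.69
mat 0.62 [237.0, 162.6, 84.0, 55.9] [0.64501066 0.19396067]
```

View pics/held_tin_red.png

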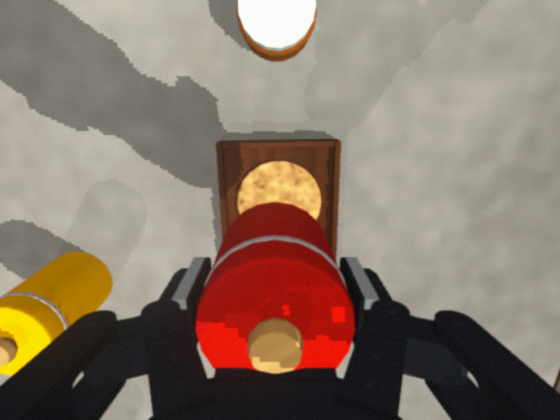

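>>> apply_moves:
  rows:
    - [0.01,0.012,0.1,0,0,0]
    - [0.01,0.012,0.22,0,0,0]
    - [0.01,0.012,0.32,0,0,0]
    - [0.01,0.012,0.37,0,0,0]
    - [0.01,0.012,0.38,0,0,0]

```text
clock: 9.07
tcp_pos: [0.6464, 0.1902, 0.0487]
orientation: [-2.176, -2.264, 0.003]
contact_force: [-0.1, 0.0, -1.4]
grip_width: 0.0586
gripper_force: 33.7
```

>>> apply_moves:
  rows:
    - [0,0,0.006,0,0,0]
    - [0,0,0.012,0,0,0]
    - [0,0,0.012,0,0,0]

```text
clock: 9.45
tcp_pos: [0.6476, 0.1902, 0.0477]
orientation: [2.177, 2.264, 0.001]
contact_force: [-0.9, 1.0, -2.1]
grip_width: 0.0589
gripper_force: 33.7
```

>>> apply_moves:
  rows:
    - [0,0,0.006,0,0,0]
    - [0,0,0.012,0,0,0]
    - [0,0,0.012,0,0,0]

```text
clock: 9.82
tcp_pos: [0.6476, 0.1901, 0.0458]
orientation: [2.177, 2.263, 0.001]
contact_force: [-3.4, -2.2, 8.8]
grip_width: 0.0593
gripper_force: 34.8
```

>>> apply_moves:
  rows:
    - [0,0,0,0,0,0]
    - [0,0,0,0,0,0]
    - [0,0,0,0,0,0]
    - [0,0,0,0,0,0]
  claw: 1

```text
clock: 10.32
tcp_pos: [0.6472, 0.1901, 0.044]
orientation: [-2.178, -2.264, 0.0]
contact_force: [0.3, 0.7, 0.4]
grip_width: 0.0856
gripper_force: 0.0
```

>>> apply_moves:
  rows:
    - [0,0,-0.1,0,0,0]
    - [0,0,-0.25,0,0,0]
    - [0,0,-0.45,0,0,0]
    - [0,0,-0.6,0,0,0]
    - [0,0,-0.6,0,0,0]

```text
clock: 10.95
tcp_pos: [0.6492, 0.1913, 0.1981]
orientation: [2.176, 2.262, 0.01]
contact_force: [-0.6, -0.2, -0.1]
grip_width: 0.0853
gripper_force: 0.0
```

```bash
cat > placed.py <<'E'
import sys
from bench import r
from h import *
from mats import M
t,h=sys.argv[3],float(sys.argv[4])
for n in ("wrist","scene","side"):
    f=r.grab_frame(n)
    for d in r.outline_of(f,t)[:1]:
        yy,xx=np.nonzero(d["pixels"]); rect=[xx.min(),yy.min(),np.ptp(xx)+1,np.ptp(yy)+1]
        s,e=cylfit(f,rect,h,.03,m:=M[sys.argv[5]],z0=.016); print(n,round(d["conf"],2),rect,s,e,"minus mat",s-m)
E
python3 placed.py b .25 tin_red .07 a; python3 - <<'E'
from bench import r
from h import *
print(rowto(r.get_obs(),[.46,.097,.22],goalR()))
E
```

```text
10.95 [0.64915762 0.19125982 0.19809979] 0.08526142486691111 0.0 [-0.6 -0.2 -0.1]
[-0.357 -0.004 -0.208  0.004 -0.001 -0.007]
wrist 0.66 [np.int64(236), np.int64(160), np.int64(73), np.int64(83)] [0.64675333 0.18594203] [-0.5 -0.6  0.5  0.6] minus mat [-4.66709078e-05  1.42028859e-04]
scene 0.96 [np.int64(311), np.int64(242), np.int64(31), np.int64(42)] [0.64974987 0.18913142] [-0.3 -0.8  0.3  0.7] minus mat [0.00294987 0.00333142]
side 0.85 [np.int64(186), np.int64(222), np.int64(33), np.int64(46)] [0.64651844 0.18764914] [-0.5 -0.5  0.5  0.4] minus mat [-0.00028156  0.00184914]
[-0.342 -0.76  -0.108 -0.002  0.    -0.007]
```

Red stands on mat_a, within about 4 mm of centre. Yellow next.

>>> apply_moves:
  rows:
    - [-0.09,-0.19,-0.1,0,0,0]
    - [-0.17,-0.38,-0.1,0,0,0]
    - [-0.26,-0.57,-0.1,0,0,0]
    - [-0.34,-0.76,-0.1,0,0,0]
    - [-0.34,-0.76,-0.1,0,0,0]

```text
clock: 11.88
tcp_pos: [0.4571, 0.0954, 0.218]
orientation: [2.179, 2.263, -0.007]
contact_force: [1.1, 0.4, 0.9]
grip_width: 0.0856
gripper_force: 0.0
```

```bash
python3 look.py tin_yellow .092 .460 .097
```

```text
11.875 [0.457117   0.09540064 0.21802262] [ 0.25  0.21 -0.66  2.01  0.16  0.97 -0.45]
```

```bash
sed -i 's/^for d in r.outline_of(f,t)\[:1\]:/D=r.outline_of(f,t)\nprint("rects",[(q["rect"],q["conf"]) for q in r.search_frame(f,t)[:2]],"prior row",rowto(o,[x,y,h-.047],goalR()))\nfor d in D[:1]:/' look.py; python3 look.py tin_yellow .092 .460 .097
```

```text
11.975 [0.4608729  0.09756932 0.21911645] [ 0.25  0.21 -0.66  2.    0.16  0.97 -0.45]
rects [([426.6, 63.8, 49.8, 73.2], 0.73), ([239.7, 152.0, 69.6, 79.9], 0.65)] prior row [-0.002 -0.004  0.696  0.     0.    -0.008]
0.75 [np.int64(239), np.int64(153), np.int64(69), np.int64(80)] [0.45843224 0.09455448] [-0.7 -1.3  0.7  1.1]
grasp row from here [-0.012 -0.011  0.696  0.     0.    -0.008] by prior [-0.002 -0.004  0.696  0.     0.    -0.008]
```

>>> apply_moves:
  rows:
    - [-0.01,-0.008,0.15,0,0,0]
    - [-0.01,-0.008,0.33,0,0,0]
    - [-0.01,-0.008,0.5,0,0,0]
    - [-0.01,-0.008,0.64,0,0,0]
    - [-0.01,-0.008,0.69,0,0,0]

```text
clock: 12.75
tcp_pos: [0.4581, 0.0957, 0.0445]
orientation: [-2.175, -2.263, 0.004]
contact_force: [0.1, -0.5, -0.3]
grip_width: 0.0853
gripper_force: 0.0
```

>>> apply_moves:
  rows:
    - [0,0,0,0,0,0]
    - [0,0,0,0,0,0]
    - [0,0,0,0,0,0]
    - [0,0,0,0,0,0]
    - [0,0,0,0,0,0]
  claw: 0.4
  newtons: 30

```text
clock: 13.38
tcp_pos: [0.4595, 0.0953, 0.0474]
orientation: [2.177, 2.263, 0.002]
contact_force: [-1.1, 0.1, 7.3]
grip_width: 0.0598
gripper_force: 33.4
```

>>> apply_moves:
  rows:
    - [0,0,-0.1,0,0,0]
    - [0,0,-0.25,0,0,0]
    - [0,0,-0.45,0,0,0]
    - [0,0,-0.45,0,0,0]

```text
clock: 13.88
tcp_pos: [0.4612, 0.0959, 0.1623]
orientation: [2.175, 2.261, 0.009]
contact_force: [0.1, 0.7, -2.4]
grip_width: 0.0594
gripper_force: 34.0
```

```bash
python3 mats.py b .185
```

```text
13.875 [0.46115048 0.09587274 0.16231154] 0.05940501965382759 34.043120471178554 [ 0.1  0.7 -2.4]
[-0.005  0.762 -0.085  0.004 -0.    -0.008]
```

>>> apply_moves:
  rows:
    - [0,0.2,-0.05,0,0,0]
    - [0,0.4,-0.05,0,0,0]
    - [0,0.6,-0.05,0,0,0]
    - [0,0.762,-0.05,0,0,0]
    - [0,0.762,-0.05,0,0,0]

```text
clock: 14.5
tcp_pos: [0.6506, 0.1019, 0.169]
orientation: [-2.179, -2.262, 0.002]
contact_force: [-0.5, -1.0, -2.7]
grip_width: 0.0594
gripper_force: 34.3
```

```bash
python3 held.py b .0634 tin_yellow .092 .0474
```

```text
14.5 [0.65062883 0.10191437 0.16896526] 0.0593829039201669 34.2983091424685 [-0.5 -1.  -2.7]
[-0.     0.003  0.422 -0.001 -0.    -0.009]
tin 0.8 [np.int64(193), np.int64(189), np.int64(166), np.int64(184)] [0.64947806 0.10963226] [ -4.  -17.    3.9   5. ] minus tcp [0.00070595 0.00730779]
landmark [276.9, 237.2] [0.65058114 0.09864661] 0.76
mat 0.7 [237.4, 153.0, 80.9, 51.3] [0.65124984 0.11323484]
mat 0.46 [240.4, 124.1, 42.7, 14.0] [0.63543672 0.15513298]
```

>>> apply_moves:
  rows:
    - [0.005,0.002,0.1,0,0,0]
    - [0.005,0.002,0.22,0,0,0]
    - [0.005,0.002,0.34,0,0,0]
    - [0.005,0.002,0.4,0,0,0]
    - [0.005,0.002,0.41,0,0,0]

```text
clock: 15.32
tcp_pos: [0.6487, 0.1038, 0.0686]
orientation: [-2.177, -2.264, 0.002]
contact_force: [-0.3, -0.5, -3.0]
grip_width: 0.0596
gripper_force: 34.3
```

>>> apply_moves:
  rows:
    - [0,0,0.006,0,0,0]
    - [0,0,0.012,0,0,0]
    - [0,0,0.012,0,0,0]

```text
clock: 15.7
tcp_pos: [0.65, 0.104, 0.0667]
orientation: [2.177, 2.264, 0.001]
contact_force: [0.4, 0.4, -3.4]
grip_width: 0.0596
gripper_force: 34.3
```

>>> apply_moves:
  rows:
    - [0,0,0.006,0,0,0]
    - [0,0,0.012,0,0,0]
    - [0,0,0.012,0,0,0]

```text
clock: 16.08
tcp_pos: [0.6498, 0.104, 0.0636]
orientation: [2.177, 2.264, 0.0]
contact_force: [-1.8, -0.6, 1.8]
grip_width: 0.0598
gripper_force: 34.7
```

Contact. I'll release and rise, then check.

>>> apply_moves:
  rows:
    - [0,0,0.002,0,0,0]
    - [0,0,0.002,0,0,0]
    - [0,0,0,0,0,0]
    - [0,0,0,0,0,0]
  claw: 1

```text
clock: 16.58
tcp_pos: [0.6497, 0.1039, 0.0632]
orientation: [2.178, 2.264, 0.0]
contact_force: [-0.1, 0.7, 0.2]
grip_width: 0.0851
gripper_force: 0.0
```

>>> apply_moves:
  rows:
    - [0,0,-0.1,0,0,0]
    - [0,0,-0.25,0,0,0]
    - [0,0,-0.45,0,0,0]
    - [0,0,-0.68,0,0,0]
    - [0,0,-0.7,0,0,0]

```text
clock: 17.2
tcp_pos: [0.6521, 0.1052, 0.2436]
orientation: [2.174, 2.261, 0.012]
contact_force: [1.0, -0.6, 0.2]
grip_width: 0.0852
gripper_force: 0.0
```

```bash
python3 placed.py c .25 tin_yellow .092 b; python3 - <<'E'
from bench import r
from h import *
print(rowto(r.get_obs(),[.432,-.133,.24],goalR()))
E
```

```text
17.2 [0.65209801 0.10515695 0.24362929] 0.08515438253468838 0.0 [ 1.  -0.6  0.2]
[-0.348  0.001 -0.026  0.006 -0.001 -0.007]
wrist 0.59 [np.int64(237), np.int64(151), np.int64(68), np.int64(80)] [0.64862467 0.10205856] [-0.2  0.1  0.2 -0.1] minus mat [-0.00267533  0.00015856]
scene 0.81 [np.int64(279), np.int64(216), np.int64(29), np.int64(49)] [0.64924276 0.10537507] [-0.1  0.1  0.1 -0.1] minus mat [-0.00205724  0.00347507]
side 0.58 [np.int64(206), np.int64(191), np.int64(32), np.int64(52)] [0.64912459 0.1035072 ] [-0.1 -0.5  0.1  0.4] minus mat [-0.00217541  0.0016072 ]
[-0.911 -0.903 -0.012 -0.002  0.    -0.007]
```

>>> apply_moves:
  rows:
    - [-0.17,-0.17,0,0,0,0]
    - [-0.34,-0.34,0,0,0,0]
    - [-0.51,-0.51,0,0,0,0]
    - [-0.68,-0.68,0,0,0,0]
    - [-0.85,-0.85,0,0,0,0]

```text
clock: 18.12
tcp_pos: [0.4435, -0.1181, 0.2371]
orientation: [-2.177, -2.263, 0.001]
contact_force: [0.8, -1.2, 1.0]
grip_width: 0.0853
gripper_force: 0.0
```

>>> apply_moves:
  rows:
    - [-0.06,-0.05,0,0,0,0]
    - [-0.06,-0.05,0,0,0,0]
    - [-0.06,-0.05,0,0,0,0]

```text
clock: 18.5
tcp_pos: [0.4343, -0.1311, 0.2379]
orientation: [-2.176, -2.266, -0.001]
contact_force: [0.5, 0.4, 0.8]
grip_width: 0.0853
gripper_force: 0.0
```

```bash
python3 look.py tin_green .114 .432 -.133
```

```text
18.5 [ 0.43432852 -0.13110473  0.23785561] [ 0.69  0.15 -0.58  2.02  0.09  1.    0.11]
rects [([234.4, 157.7, 69.4, 83.3], 0.88)] prior row [-0.008 -0.01   0.683  0.    -0.001 -0.006]
0.61 [np.int64(235), np.int64(154), np.int64(70), np.int64(85)] [ 0.42907121 -0.13805386] [-0.4 -0.9  0.4  0.7]
grasp row from here [-0.028 -0.022  0.683  0.    -0.001 -0.006] by prior [-0.008 -0.01   0.683  0.    -0.001 -0.006]
```

>>> apply_moves:
  rows:
    - [-0.02,-0.016,0.15,0,0,0]
    - [-0.02,-0.016,0.33,0,0,0]
    - [-0.02,-0.016,0.5,0,0,0]
    - [-0.02,-0.016,0.63,0,0,0]
    - [-0.02,-0.016,0.68,0,0,0]

```text
clock: 19.27
tcp_pos: [0.4293, -0.1362, 0.0664]
orientation: [-2.174, -2.264, 0.001]
contact_force: [-1.0, 0.5, -0.1]
grip_width: 0.0854
gripper_force: 0.0
```

>>> apply_moves:
  rows:
    - [0,0,0,0,0,0]
    - [0,0,0,0,0,0]
    - [0,0,0,0,0,0]
    - [0,0,0,0,0,0]
    - [0,0,0,0,0,0]
  claw: 0.4
  newtons: 30

```text
clock: 19.9
tcp_pos: [0.4305, -0.1376, 0.0689]
orientation: [2.177, 2.263, 0.001]
contact_force: [-1.3, 1.3, 7.2]
grip_width: 0.059
gripper_force: 34.3
```

>>> apply_moves:
  rows:
    - [0,0,-0.1,0,0,0]
    - [0,0,-0.25,0,0,0]
    - [0,0,-0.45,0,0,0]
    - [0,0,-0.5,0,0,0]
    - [0,0,-0.5,0,0,0]

```text
clock: 20.52
tcp_pos: [0.4298, -0.1377, 0.1932]
orientation: [2.177, 2.263, -0.0]
contact_force: [-0.2, -0.2, -3.1]
grip_width: 0.0588
gripper_force: 34.2
```

```bash
python3 mats.py c .21
```

```text
20.525 [ 0.4297865  -0.13766014  0.19317788] 0.05883205372382093 34.152645521680824 [-0.2 -0.2 -3.1]
[ 0.588  0.927 -0.067  0.     0.001 -0.008]
```

>>> apply_moves:
  rows:
    - [0.12,0.18,-0.05,0,0,0]
    - [0.24,0.36,-0.05,0,0,0]
    - [0.36,0.55,-0.05,0,0,0]
    - [0.48,0.74,-0.05,0,0,0]
    - [0.583,0.927,-0.05,0,0,0]

```text
clock: 21.15
tcp_pos: [0.6558, 0.0186, 0.2022]
orientation: [-2.175, -2.263, 0.005]
contact_force: [0.3, 0.1, -1.8]
grip_width: 0.0591
gripper_force: 34.2
```

>>> apply_moves:
  rows:
    - [0,0,0,0,0,0]
    - [0,0,0,0,0,0]

```text
clock: 21.4
tcp_pos: [0.6543, 0.0171, 0.2026]
orientation: [-2.175, -2.263, 0.006]
contact_force: [-0.9, -0.6, -3.7]
grip_width: 0.0585
gripper_force: 34.6
```

```bash
python3 held.py c .0849 tin_green .114 .0689
```

```text
21.4 [0.65430967 0.01711842 0.20261431] 0.058512292814653206 34.62327119210386 [-0.9 -0.6 -3.7]
[ 0.004  0.008  0.471 -0.003  0.    -0.007]
tin 0.9 [np.int64(192), np.int64(180), np.int64(168), np.int64(194)] [0.65311226 0.02667676] [ -4.4 -17.1   3.9   2.2] minus tcp [-0.0011775   0.01026025]
landmark [271.0, 224.5] [0.65007606 0.01439424] 0.7
mat 0.74 [232.6, 0.5, 85.2, 41.0] [0.64640536 0.1640111 ]
```

>>> apply_moves:
  rows:
    - [0.002,0.005,0.12,0,0,0]
    - [0.002,0.005,0.26,0,0,0]
    - [0.002,0.005,0.38,0,0,0]
    - [0.002,0.005,0.45,0,0,0]
    - [0.002,0.005,0.46,0,0,0]

```text
clock: 22.22
tcp_pos: [0.6563, 0.0173, 0.0899]
orientation: [-2.178, -2.263, 0.002]
contact_force: [0.7, -0.2, -1.7]
grip_width: 0.0588
gripper_force: 34.6
```

>>> apply_moves:
  rows:
    - [0,0,0.006,0,0,0]
    - [0,0,0.01,0,0,0]
    - [0,0,0.01,0,0,0]

```text
clock: 22.6
tcp_pos: [0.6574, 0.0179, 0.0889]
orientation: [2.177, 2.264, 0.001]
contact_force: [0.2, 0.9, -2.2]
grip_width: 0.0588
gripper_force: 34.6
```

>>> apply_moves:
  rows:
    - [0,-0.004,0.006,0,0,0]
    - [0,-0.004,0.014,0,0,0]
    - [0,-0.004,0.014,0,0,0]

```text
clock: 22.98
tcp_pos: [0.656, 0.0179, 0.0851]
orientation: [2.177, 2.264, -0.0]
contact_force: [-1.8, -0.3, 2.7]
grip_width: 0.0587
gripper_force: 35.1
```

>>> apply_moves:
  rows:
    - [0,0,0.002,0,0,0]
    - [0,0,0.002,0,0,0]
    - [0,0,0,0,0,0]
    - [0,0,0,0,0,0]
  claw: 1

```text
clock: 23.48
tcp_pos: [0.6561, 0.0179, 0.0847]
orientation: [2.178, 2.264, 0.0]
contact_force: [0.8, -0.7, 0.3]
grip_width: 0.0857
gripper_force: 0.0
```

>>> apply_moves:
  rows:
    - [0,0,-0.1,0,0,0]
    - [0,0,-0.25,0,0,0]
    - [0,0,-0.45,0,0,0]
    - [0,0,-0.68,0,0,0]
    - [0,0,-0.7,0,0,0]

```text
clock: 24.1
tcp_pos: [0.6585, 0.0188, 0.2651]
orientation: [2.174, 2.26, 0.011]
contact_force: [-0.1, -0.9, -0.2]
grip_width: 0.0851
gripper_force: 0.0
```

```bash
python3 placed.py d .25 tin_green .114 c; python3 - <<'E'
from bench import r
from h import *
print(rowto(r.get_obs(),[.441,-.324,.26],goalR()))
E
```

```text
24.1 [0.65847131 0.01876211 0.26510979] 0.08509947192582044 0.0 [-0.1 -0.9 -0.2]
[-0.338 -0.007  0.06   0.006 -0.    -0.007]
wrist 0.92 [np.int64(237), np.int64(148), np.int64(67), np.int64(81)] [0.65456575 0.01699679] [-0.8 -0.6  0.8  0.6] minus mat [-0.00113425 -0.00110321]
scene 0.58 [np.int64(244), np.int64(194), np.int64(30), np.int64(54)] [0.65589505 0.02008182] [ 0.1 -0.4 -0.1  0.4] minus mat [0.00019505 0.00198182]
side 0.89 [np.int64(224), np.int64(162), np.int64(29), np.int64(58)] [0.65510429 0.01800189] [-0.7 -0.5  0.7  0.4] minus mat [-5.95705213e-04 -9.81136595e-05]
[-1.332 -0.909 -0.006 -0.002  0.    -0.007]
```

Green is good. Blue next.

>>> apply_moves:
  rows:
    - [-0.15,-0.19,0,0,0,0]
    - [-0.3,-0.38,0,0,0,0]
    - [-0.45,-0.57,0,0,0,0]
    - [-0.6,-0.75,0,0,0,0]
    - [-0.8,-0.85,0,0,0,0]

```text
clock: 25.02
tcp_pos: [0.4488, -0.1908, 0.2588]
orientation: [-2.175, -2.264, 0.002]
contact_force: [1.4, -0.8, 0.3]
grip_width: 0.0855
gripper_force: 0.0
```

>>> apply_moves:
  rows:
    - [-0.2,-0.03,0,0,0,0]
    - [-0.4,-0.05,0,0,0,0]
    - [-0.53,-0.055,0,0,0,0]
    - [-0.53,-0.055,0,0,0,0]
    - [-0.53,-0.055,0,0,0,0]

```text
clock: 25.65
tcp_pos: [0.4427, -0.3221, 0.2587]
orientation: [-2.175, -2.264, -0.001]
contact_force: [-0.2, 0.6, 0.2]
grip_width: 0.0856
gripper_force: 0.0
```

```bash
python3 look.py tin_blue .136 .441 -.324
```

```text
25.65 [ 0.44273859 -0.32213131  0.25872174] [ 0.92  0.28 -0.48  1.8   0.15  1.09  0.42]
rects [([235.5, 151.7, 75.1, 85.3], 0.77)] prior row [-0.008 -0.006  0.679 -0.001 -0.001 -0.007]
0.95 [np.int64(237), np.int64(152), np.int64(70), np.int64(88)] [ 0.43904444 -0.32930296] [-0.6 -0.8  0.6  0.6]
grasp row from here [-0.029 -0.015  0.679 -0.001 -0.001 -0.007] by prior [-0.008 -0.006  0.679 -0.001 -0.001 -0.007]
```

>>> apply_moves:
  rows:
    - [-0.02,-0.01,0.15,0,0,0]
    - [-0.02,-0.01,0.33,0,0,0]
    - [-0.02,-0.01,0.5,0,0,0]
    - [-0.02,-0.01,0.63,0,0,0]
    - [-0.02,-0.01,0.68,0,0,0]

```text
clock: 26.42
tcp_pos: [0.4399, -0.3269, 0.088]
orientation: [-2.174, -2.264, 0.0]
contact_force: [0.1, -0.1, 1.1]
grip_width: 0.0852
gripper_force: 0.0
```

>>> apply_moves:
  rows:
    - [0,0,0,0,0,0]
    - [0,0,0,0,0,0]
    - [0,0,0,0,0,0]
    - [0,0,0,0,0,0]
    - [0,0,0,0,0,0]
  claw: 0.4
  newtons: 30

```text
clock: 27.05
tcp_pos: [0.4412, -0.3289, 0.0909]
orientation: [2.177, 2.263, -0.0]
contact_force: [-2.8, 1.1, 7.7]
grip_width: 0.059
gripper_force: 33.6
```

>>> apply_moves:
  rows:
    - [0,0,-0.1,0,0,0]
    - [0,0,-0.25,0,0,0]
    - [0,0,-0.45,0,0,0]
    - [0,0,-0.62,0,0,0]
    - [0,0,-0.62,0,0,0]

```text
clock: 27.68
tcp_pos: [0.4425, -0.3292, 0.2481]
orientation: [2.173, 2.259, 0.002]
contact_force: [0.2, -0.2, -3.0]
grip_width: 0.0589
gripper_force: 34.5
```

```bash
python3 mats.py d .25
```

```text
27.675 [ 0.44245312 -0.32923698  0.24807452] 0.05889462919749976 34.51279835484456 [ 0.2 -0.2 -3. ]
[ 1.019  0.911 -0.007  0.004  0.003 -0.007]
```

>>> apply_moves:
  rows:
    - [0.2,0,0,0,0,0]
    - [0.4,0,0,0,0,0]
    - [0.6,0.03,0,0,0,0]
    - [0.78,0.1,0,0,0,0]
    - [0.93,0.2,0,0,0,0]

```text
clock: 28.3
tcp_pos: [0.4802, -0.0924, 0.2431]
orientation: [-2.176, -2.264, 0.003]
contact_force: [0.6, -0.9, -3.2]
grip_width: 0.0594
gripper_force: 33.5
```

>>> apply_moves:
  rows:
    - [0.04,0.15,0,0,0,0]
    - [0.08,0.35,0,0,0,0]
    - [0.083,0.55,0,0,0,0]
    - [0.083,0.71,0,0,0,0]
    - [0.083,0.71,0,0,0,0]

```text
clock: 28.92
tcp_pos: [0.6591, -0.0657, 0.2415]
orientation: [-2.175, -2.263, 0.001]
contact_force: [-0.6, -0.3, -2.5]
grip_width: 0.0592
gripper_force: 34.3
```

```bash
python3 held.py d .1069 tin_blue .136 .0909
```

```text
28.925 [ 0.65909018 -0.06573155  0.24150142] 0.059172177171674084 34.344972128164954 [-0.6 -0.3 -2.5]
[-0.001  0.006  0.538 -0.002 -0.001 -0.007]
tin 0.74 [np.int64(192), np.int64(175), np.int64(169), np.int64(199)] [ 0.65804661 -0.0563089 ] [ -3.4 -16.7   3.3   1.6] minus tcp [0.00052174 0.0096133 ]
landmark [273.9, 209.0] [ 0.65668189 -0.06405695] 0.71
mat 0.87 [237.6, 0.0, 75.8, 50.5] [0.65157912 0.08654181]
mat 0.74 [244.4, 144.6, 64.0, 45.6] [ 0.65839663 -0.05660553]
```

>>> apply_moves:
  rows:
    - [-0.006,0.004,0.13,0,0,0]
    - [-0.006,0.004,0.28,0,0,0]
    - [-0.006,0.004,0.42,0,0,0]
    - [-0.006,0.004,0.51,0,0,0]
    - [-0.006,0.004,0.525,0,0,0]

```text
clock: 29.75
tcp_pos: [0.6578, -0.0682, 0.1121]
orientation: [-2.177, -2.263, 0.003]
contact_force: [0.1, 0.3, -4.4]
grip_width: 0.0588
gripper_force: 34.3
```

>>> apply_moves:
  rows:
    - [0,0,0.006,0,0,0]
    - [0,0,0.01,0,0,0]
    - [0,0,0.01,0,0,0]

```text
clock: 30.12
tcp_pos: [0.6597, -0.0678, 0.1118]
orientation: [2.177, 2.263, 0.001]
contact_force: [-0.0, 0.4, -4.2]
grip_width: 0.0594
gripper_force: 34.4
```

>>> apply_moves:
  rows:
    - [0.003,0,0.006,0,0,0]
    - [0.003,0,0.014,0,0,0]
    - [0.003,0,0.017,0,0,0]
    - [0.003,0,0.017,0,0,0]

```text
clock: 30.62
tcp_pos: [0.6592, -0.0671, 0.1072]
orientation: [2.177, 2.264, 0.0]
contact_force: [-1.8, -0.2, 2.9]
grip_width: 0.0592
gripper_force: 34.9
```

>>> apply_moves:
  rows:
    - [0,0,0.002,0,0,0]
    - [0,0,0.002,0,0,0]
    - [0,0,0,0,0,0]
    - [0,0,0,0,0,0]
  claw: 1

```text
clock: 31.12
tcp_pos: [0.6592, -0.0671, 0.1067]
orientation: [2.178, 2.264, 0.0]
contact_force: [0.6, 0.6, 0.4]
grip_width: 0.0851
gripper_force: 0.0
```

>>> apply_moves:
  rows:
    - [0,0,-0.1,0,0,0]
    - [0,0,-0.25,0,0,0]
    - [0,0,-0.45,0,0,0]
    - [0,0,-0.68,0,0,0]
    - [0,0,-0.7,0,0,0]

```text
clock: 31.75
tcp_pos: [0.6615, -0.0664, 0.2872]
orientation: [2.173, 2.26, 0.01]
contact_force: [-0.5, 0.8, -0.2]
grip_width: 0.0859
gripper_force: 0.0
```

```bash
python3 placed.py d .25 tin_blue .136 d; for a in "tin_red .07 a" "tin_yellow .092 b" "tin_green .114 c"; do python3 placed.py d .25 $a|grep -v wrist|grep minus; done; python3 -c "
from bench import r
import cv2
f=r.grab_frame('scene');cv2.imwrite('pics/end.png',f['pixels'][:,:,::-1])"
```

```text
31.75 [ 0.66152967 -0.06644788  0.28721257] 0.08585666700139592 0.0 [-0.5  0.8 -0.2]
[ 0.003 -0.007  0.149  0.006  0.    -0.007]
wrist 0.8 [np.int64(236), np.int64(147), np.int64(68), np.int64(82)] [ 0.6572041  -0.06878038] [-0.3 -1.5  0.3  0.9] minus mat [-0.0029959  -0.00298038]
scene 0.79 [np.int64(212), np.int64(173), np.int64(31), np.int64(58)] [ 0.66002062 -0.06548194] [-0.9 -1.8  1.2  1.2] minus mat [-0.00017938  0.00031806]
side 0.72 [np.int64(240), np.int64(134), np.int64(29), np.int64(66)] [ 0.65925961 -0.06903888] [ 0.3  0.5 -0.3 -0.4] minus mat [-0.00094039 -0.00323888]
scene 0.69 [np.int64(312), np.int64(242), np.int64(29), np.int64(41)] [0.64847273 0.1881136 ] [-1.3 -1.4  1.1  1. ] minus mat [0.00167273 0.0023136 ]
side 0.81 [np.int64(186), np.int64(223), np.int64(32), np.int64(45)] [0.64676781 0.18900794] [-1.  -1.2  1.1  0.8] minus mat [-3.21883261e-05  3.20794370e-03]
scene 0.6 [np.int64(279), np.int64(217), np.int64(29), np.int64(48)] [0.65029533 0.10611766] [-0.1 -0.5  0.1  0.4] minus mat [-0.00100467  0.00421766]
scene 0.62 [np.int64(244), np.int64(195), np.int64(30), np.int64(53)] [0.65693003 0.02090989] [ 0.  -1.  -0.   0.8] minus mat [0.00123003 0.00280989]
side 0.94 [np.int64(224), np.int64(162), np.int64(29), np.int64(58)] [0.65510429 0.01800189] [-0.7 -0.5  0.7  0.4] minus mat [-5.95705213e-04 -9.81136595e-05]
```

View pics/end.png

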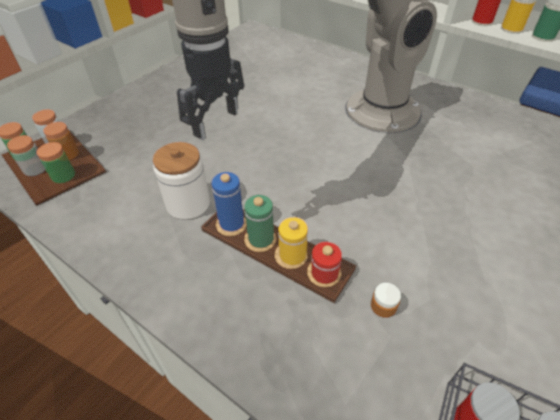

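All four tins are centred and upright at (229,205), (259,222), (293,243) and (325,264). The crock and honey jar haven't moved, and the gripper is clear of everything.

```bash
python3 -c "
from bench import r
print(r.hand_in())"
```

```text
the job is handed in; nothing more can be done
None
```

The job is handed in, though it gave no verdict back: from the crock to the honey jar, blue, green, yellow and red each stand upright on their own mat, measured within about 5 mm of centre, with the crock and jar unmoved.

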